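# Fill the parts caddy and pull up its telescoping handle

## Task

Pick up the sorter tray by its tab, tip it to slide all four heatsinks into the parts caddy, and set the tray back down flat on the bench. Then squeeze the catch in the caddy's grip bar, pull the handle up past the first stop to the second stop (90 mm up, not on to the top end), and finish still holding it there with the catch squeezed in: do not let go. Leave the solder spool, flux bottle and jar alone.

Things in the scene. Friction and masses are not known exactly. Their poses are not given: they have to be found in the camera images.
- caddy: Grey parts caddy, fixed to the bench. Origin: centre of the underside of its open box. Box outside 160 (x) by 200 (y) by 70 high, walls and floor 4 thick. Along its -x side (towards the robot) stands a grey spine 30 thick, 180 wide, 130 high, centred at x = -95, from which the telescoping handle rises. Yaw within 0.25 rad of 0.
- caddy_mouth (a point): Centre of the caddy's open top, 70 above the bench; axes as the caddy's.
- grip_bar: Black grip bar of the pull-up handle, on two 12 mm tubes 120 apart: 24 (x) by 150 (y) by 24 (z), origin at its centre, axes as the caddy's. Stowed it is at caddy x = -95, y = 0, z = 157, its underside 15 above the spine. Fingers closing along caddy x on the middle of the bar squeeze in the steel catch in its +x face.
- telescope (a joint): Extension of the handle straight up, in m: 0 stowed, first stop 0.045, second stop 0.090, top end 0.120. With the catch out it is latched at 0, 0.045 or 0.090 (2 mm play) and cannot be pulled; with the catch held in it slides freely through all stops (moving parts 0.17 kg); let go between stops, the catch springs out, rubs and may leave it there.
- catch (a joint): Travel of the catch plate, in m: 0 out, 0.004 fully in (flush to within 1 mm); it frees the latch beyond about 0.003. Spring: 2 N at the start, 6 N fully in; a grip of 15 to 40 N presses it fully.
- catch_face (a point): Centre of the outer face of the steel catch plate (50 along y by 16 high), standing 5 proud of the bar's +x face when out; moves to -x (into the bar) when squeezed.
- tray: Loose aluminium tray, 0.18 kg, origin at the centre of its underside. Floor x = -85 to +75, 110 wide (y), 4 thick, polished: pieces slide from about 20 deg, 40 deg empties it. Side walls 20 high; +x end open (lip); -x wall 10 thick, 20 high, with a tab 60 wide (y), 10 thick (x) rising to z = 60. Starts with the lip away from the robot (yaw within 0.35 rad of 0).
- tray_tab (a point): Grip point in the tab: tray x = -80, y = 0, z = 45. Fingers close along tray x, one inside and one outside the tray.
- tray_lip (a point): Middle of the lower edge of the open pouring end: tray x = +75, y = 0, z = 0.
- sink1: One of four alike dark finned heatsinks, 24 by 24 by 18 high, 25 g, origin at the centre of its underside. Starts lying on the front two thirds of the tray floor.
- sink2: One of four alike dark finned heatsinks, 24 by 24 by 18 high, 25 g, origin at the centre of its underside. Starts lying on the front two thirds of the tray floor.
- sink3: One of four alike dark finned heatsinks, 24 by 24 by 18 high, 25 g, origin at the centre of its underside. Starts lying on the front two thirds of the tray floor.
- sink4: One of four alike dark finned heatsinks, 24 by 24 by 18 high, 25 g, origin at the centre of its underside. Starts lying on the front two thirds of the tray floor.
- spool: Black solder spool standing on the bench, 60 diameter, 50 high, origin under its centre; bystander.
- flux: White flux bottle standing on the bench, 48 diameter, 110 high, origin under its centre; bystander.
- jar: Small whitish jar standing on the bench, 56 diameter, 60 high, origin under its centre; bystander.
Mind the look-alikes: they are no part of the job. What is shaped like the sink3 but brown or pink is not meant.

How it is judged (in metres and radians):
On the way, in this order (a step that is already met when the one before it is completed fails the run):
1. the tray is lifted and tipped (height (world z) of tray_tab above 0.08 m and angle between tray's own z axis and vertical above 0.3 rad), for 0.1 s.
2. all four heatsinks are in the caddy (x of sink1 in the frame of caddy between -0.08 and 0.08 m and y of sink1 in the frame of caddy between -0.1 and 0.1 m and height (world z) of each of sink1, sink2, sink3, sink4 below 0.065 m and x of sink2 in the frame of caddy between -0.08 and 0.08 m and y of sink2 in the frame of caddy between -0.1 and 0.1 m and x of sink3 in the frame of caddy between -0.08 and 0.08 m and y of sink3 in the frame of caddy between -0.1 and 0.1 m and x of sink4 in the frame of caddy between -0.08 and 0.08 m and y of sink4 in the frame of caddy between -0.1 and 0.1 m), for 0.2 s.
3. the tray is back flat on the bench and let go (height (world z) of tray below 0.008 m and angle between tray's own z axis and vertical below 0.08 rad and contact force between the fingers and tray below 0.1 N), for 0.2 s.
4. the catch is squeezed in by the fingers with the handle still down (value of joint catch above 0.003 m and value of joint telescope below 0.01 m and contact force between the fingers and grip_bar above 2 N), for 0.1 s.
5. the handle is held at the second stop, catch squeezed (value of joint telescope between 0.082 and 0.098 m and value of joint catch above 0.003 m), for 0.3 s.
At the end, for the whole second after the job is handed in: Heatsinks inside the caddy (below 65 mm); tray flat on the bench (8 mm, 0.08 rad), not touched; handle still at 82 to 98 mm, gripped with over 3 N, catch over 3 mm in so the latch does not carry it; spool, bottle and jar within 30 mm of their starts (all of step 2 and all of step 3 and all of step 5 and velocity of joint telescope between -0.01 and 0.01 m/s and contact force between the fingers and grip_bar above 3 N and not (distance of spool from where it was at the start of the episode above 0.03 m) and not (distance of flux from where it was at the start of the episode above 0.03 m) and not (distance of jar from where it was at the start of the episode above 0.03 m)); the arm keeps its last pose, push and grip.
It fails at once if the solder spool is disturbed (moved 30 mm or tipped) (distance of spool from where it was at the start of the episode above 0.03 m or angle between spool's own z axis and vertical above 0.4 rad).
It fails at once if the flux bottle is disturbed (moved 30 mm or tipped) (distance of flux from where it was at the start of the episode above 0.03 m or angle between flux's own z axis and vertical above 0.4 rad).
It fails at once if the jar is disturbed (moved 30 mm or tipped) (distance of jar from where it was at the start of the episode above 0.03 m or angle between jar's own z axis and vertical above 0.4 rad).
It also fails if it takes over 72 s, if anything falls off the work surface, if the arm or the gripper's body presses on something with over 40 N, if the wrist force passes 120 N, or if a joint passes its speed limit or range.

## Robot

A 7-joint arm with a two-finger parallel gripper is mounted at the origin on the work surface. World frame = base frame: x ahead of the robot, y to its left, z up, the work surface at z = 0. Lengths are in mm, angles in rad, forces in N, time in s.
With the tool pointing down it reaches from about 400 to 850 mm from the base axis. Payload 4.5 kg.
Tool frame: the origin (TCP) lies on the front face of the gripper's body, between the roots of the fingers; the fingertips stand 64 mm ahead of it and the grasp point (between the pads) lies 45 mm ahead of it (arm.hold_point_z is the distance from the TCP to the grasp point, in mm); z points along the fingers, y is the line along which they close (so a half turn about z gives the same grasp; the last joint's range is limited). The gripper opens to 88 mm and grips with 3 to 60 N. Pads are 18 mm wide; open, the fingers measure 123 mm over their backs; the gripper's body (75 mm by 187 mm) begins 45 mm behind the grasp point.
Start: joints at [1.306, 0.689, -0.195, 1.565, 0.157, 0.902, -0.215], TCP at [184.01, -597.317, 302.743] pointing down, gripper open.
Joint ranges: [-3.01, 3.01], [-0.46, 2.08], [-1.47, 1.51], [0.13, 2.56], [-1, 4.14], [0.04, 2.09], [-2.66, 2.66]. Speed limits (rad/s): [2.57, 2.57, 3.14, 3.14, 3.14, 3.14, 3.14].

## Interface

Orientations are given as a unit quaternion [w, x, y, z].
In Python, from cell import arm, eyes gives the robot as it stands.
- The arm moves only by the shell command python3 -m jog 'ROWS' [FORCE]. ROWS is JSON, a list of rows, each a list of 3 entries, a list of its own where there are three numbers: the shift along the world's x, y, z normalised to -1 to 1, where 1 is 500 mm, then the turn, a rotation vector about the world's x, y, z normalised to -1 to 1, where 1 is pi/2 rad, then the opening, from -1 (shut) to 1 (fully open). In form: [[[x, y, z], [ax, ay, az], grip], ...]. A call has 1 to 5 rows; each row is the pose to reach, as a shift and turn from the pose commanded when the call began; what a row does not reach only later rows make up. A row lasts 1/12 s, in which the tool goes at most 41.7 mm and 7.16 degrees, less where a joint would pass 70% of its speed; a pose out of reach is approached as far as the arm can. A call with a number of a shift or a turn outside -1 to 1 is refused whole. A call with a gripper value outside its range is refused whole. The fingers move at their own pace and stop on an object; FORCE is the grip in N (left out, the last holds). Time passes only in rows, so rows that repeat a pose let the fingers close. It gives the time, the measured TCP pose, the force, the opening and the grip force at its end, in the units of the state.
- arm.sense(): the state, without advancing time (a new reading comes with each control period).
- eyes.read_camera(name): name is "scene" or "top" or "wrist"; returns (picture, depth): 400x640x3 uint8, red, green, blue; 400x640 float32, mm along the optical axis (not along the pixel's ray), 0 where there is no reading.
- eyes.camera_info(name): a dict with "fx", "fy", "cx", "cy" (pixels), "R" (3x3) and "t" (3): a world point X has camera coordinates R X + t; the wrist camera has in their place "T_tool_cam" (4x4, takes a point from camera to tool coordinates, whose origin is the TCP and whose axes are the flange's). Camera axes: x right, y down, z forward; pixel columns grow to the right and rows downward; lengths in mm; the calibration is good to about 2 mm. The wrist camera is an equidistant fisheye: a pixel r from the principal point sees the ray r / f radians off the axis. A picture is of the moment at which its call begins: read the wrist's pose just before it. camera_info takes no time and is no camera call.
- arm.hand_in(): hands the job in; it is judged then, once.
The state is a dict: "t": time; "joint_positions": joint angles; "qd": joint speeds; "tau": joint torques, N m; "ee_pos": TCP position; "tcp_rot": TCP orientation; "wrist_force": force on the tool from outside, world axes, zero at the start; "moment": the same for the moment, N m; "gripper_width": opening from 0.0 (shut) to 1.0 (fully open); "finger_force": force on a finger pad.
Only numpy, scipy, OpenCV 4.12 (cv2) and the standard library are available. Lean on these libraries where they do the work, as an engineer would, in place of code of your own. Each camera call takes 0.05 s, during which the arm holds its last target. There are 200 camera calls.

## Working session

There is one attempt and no reset: what is moved stays moved. The work goes in short steps, Python scripts to look and compute and a shell command to move; the robot and the scene stay as the last step left them, time stands still between calls to the robot, and variables do not carry over. Pictures are saved under pics/ and viewed, at most 11 in all, crops included, and the job is handed in when it is done.

```bash
mkdir -p pics; ls; python3 - <<'E'
from cell import arm,eyes
import cv2
for n in ("scene","top"):
    p,d=eyes.read_camera(n); cv2.imwrite(f"pics/{n}0.png",p[:,:,::-1])
    import numpy as np; np.savez(f"pics/{n}0.npz",p=p,d=d)
    print(eyes.camera_info(n))
s=arm.sense(); print(s)
E
```

```text
pics
{'fx': 407.95997327752644, 'fy': 407.95997327752644, 'cx': 323.241959707824, 'cy': 204.31135962429755, 'R': array([[ 0.73943202,  0.67290021,  0.02110911],
       [ 0.43361762, -0.45203725, -0.77951144],
       [-0.5149913 ,  0.585549  , -0.62603221]]), 't': array([-371.49956084, -186.59658841, 1332.32084711])}
{'fx': 470.7365884023262, 'fy': 470.7365884023262, 'cx': 320.4189054963857, 'cy': 200.61538890608256, 'R': array([[ 0.01702509, -0.99982182,  0.00815271],
       [-0.99688915, -0.0176016 , -0.07682577],
       [ 0.07695558, -0.00681938, -0.9970112 ]]), 't': array([-111.12273689,  594.40414546, 1120.4661987 ])}
{'t': 0.1, 'joint_positions': array([ 1.30578857,  0.6898901 , -0.19452458,  1.56619565,  0.15733843,
        0.90249741, -0.21507855]), 'qd': array([ 1.76678935e-03, -2.59012387e-03, -1.16067031e-03, -7.54283324e-04,
       -1.34906401e-05, -2.95762723e-04,  1.67830006e-03]), 'tau': array([-4.11436326e-03, -5.28491521e+01, -1.27179567e+00, -1.53835076e+01,
       -5.25465072e-02,  1.90783772e-03,  7.08906418e-05]), 'ee_pos': array([ 183.8198667 , -596.89622387,  302.00834738]), 'tcp_rot': array([-7.75265714e-04,  9.88850767e-01,  1.48907772e-01, -1.88671353e-04]), 'wrist_force': array([-0.63066932,  0.73167256, -0.31644047]), 'moment': array([-0.00925172,  0.01884047,  0.03223516]), 'finger_force': 0.0, 'gripper_width': 0.9988701761155669}
```

View pics/scene0.png

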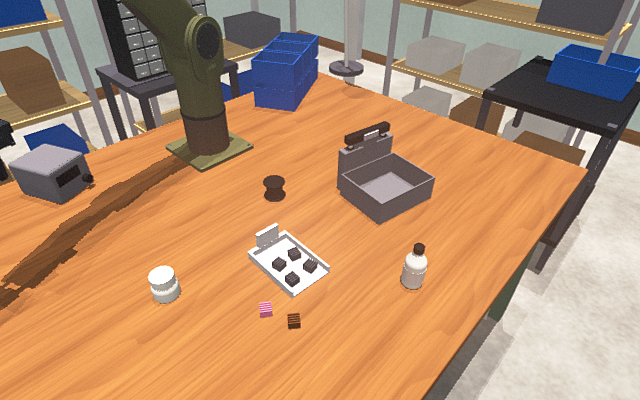

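View pics/top0.png

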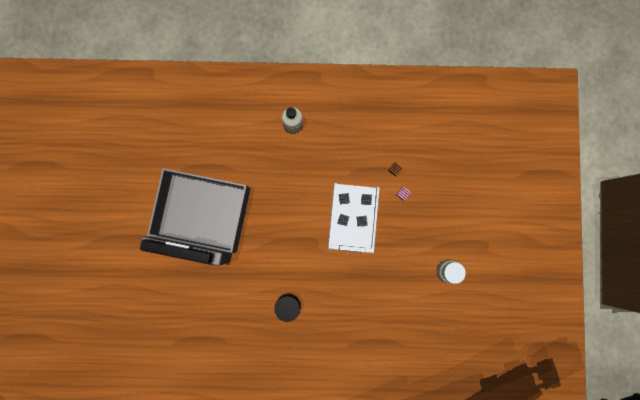

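Scene view: tray at (288,262) with four dark sinks; caddy at (385,185). Top view: tray at (354,217), sinks at (344,199), (366,200), (343,220), (362,221); caddy box at (200,207), bar from (142,245) to (214,258). Look-alikes outside the tray are brown (395,169) and pink (404,193), which I will leave. Bystanders: bottle (292,120), spool (288,307), jar (453,271).

```bash
cat > h.py <<'E'
import numpy as np
from cell import eyes
def px2w(cam,u,v,z):
    c=eyes.camera_info(cam); R,t=np.array(c["R"]),np.array(c["t"])
    d=R.T@np.array([(u-c["cx"])/c["fx"],(v-c["cy"])/c["fy"],1]); o=-R.T@t
    return o+d*(z-o[2])/d[2]
def cloud(cam,d):
    c=eyes.camera_info(cam); v,u=np.mgrid[:400,:640]
    P=np.stack([(u-c["cx"])/c["fx"]*d,(v-c["cy"])/c["fy"]*d,d],-1)
    return (P-np.array(c["t"]))@np.array(c["R"])
E
python3 - <<'E'
import cv2,numpy as np
from h import *
f=np.load("pics/top0.npz");p=f["p"]
a=cv2.resize(p[160:275,130:265],None,fx=5,fy=5,interpolation=cv2.INTER_CUBIC)[:,:,::-1]
b=cv2.resize(p[175:262,320:415],None,fx=6,fy=6,interpolation=cv2.INTER_CUBIC)[:,:,::-1]
cv2.imwrite("pics/cad.png",a);cv2.imwrite("pics/tray.png",b)
W=cloud("top",f["d"])
def rect(n,m):
    q=W[m][:,:2].astype(np.float32); r=cv2.minAreaRect(q); print(n,len(q),r,np.median(W[m][:,2]))
v,u=np.mgrid[:400,:640]
def box(a,b,c,d): return (u>=a)&(u<c)&(v>=b)&(v<d)
Z=W[...,2]
rect("tray",box(320,178,390,262)&(p.min(2)>150)&(Z<35))
rect("tab",box(320,178,390,262)&(Z>40))
rect("bar",box(130,220,260,275)&(Z>150))
rect("boxrim",box(130,160,260,275)&(Z>55)&(Z<80))
rect("spool",box(265,290,310,330)&(Z>35)); rect("flux",box(275,100,310,140)&(Z>20)); rect("jar",box(430,255,475,290)&(Z>40))
g=np.load("pics/scene0.npz");V=cloud("scene",g["d"]);Z=V[...,2]
def rs(n,m):
    q=V[m][:,:2].astype(np.float32); print("S",n,len(q),cv2.minAreaRect(q),np.median(V[m][:,2]))
rs("tab",box(245,218,290,250)&(Z>40)); rs("bar",box(335,115,400,150)&(Z>152)); rs("tray",box(240,225,335,300)&(g["p"].min(2)>150)&(Z<35)&(Z>2))
rs("rim",box(330,140,440,225)&(Z>60)&(Z<80))
E
```

```text
tray 2370 ((557.341796875, -182.3090362548828), (110.43668365478516, 160.5767059326172), 85.44883728027344) 4.2163738503981785
tab 140 ((488.5720520019531, -147.87281799316406), (115.465576171875, 16.009126663208008), 78.19249725341797) 60.29600216608952
bar 950 ((476.685791015625, 92.0149154663086), (52.256404876708984, 371.7103271484375), 1.6704905033111572) 167.9068258518399
boxrim 844 ((552.9985961914062, 189.32174682617188), (201.7442626953125, 187.72779846191406), 79.49066925048828) 68.50758015842685
spool 522 ((404.5917053222656, -64.94912719726562), (58.658164978027344, 206.54898071289062), 58.999942779541016) 49.85495983653507
flux 407 ((663.5863037109375, -69.18907928466797), (310.6881408691406, 47.89968490600586), 17.47751235961914) 75.37357810760055
jar 386 ((477.57281494140625, -269.0955810546875), (354.343505859375, 47.838043212890625), 72.5242691040039) 59.6839061118206
S tab 213 ((747.416259765625, -399.1354675292969), (52.4919548034668, 727.5279541015625), 49.67892837524414) 53.85299164132272
S bar 450 ((718.4514770507812, -194.5234375), (114.24866485595703, 1053.830810546875), 31.400802612304688) 165.58153416642506
S tray 1452 ((558.38720703125, -181.30368041992188), (112.44795989990234, 161.98667907714844), 85.58949279785156) 3.728434115915282
S rim 880 ((556.9658203125, 189.43911743164062), (205.79031372070312, 187.8077850341797), 78.8409652709961) 67.16248230066569
```

View pics/tray.png

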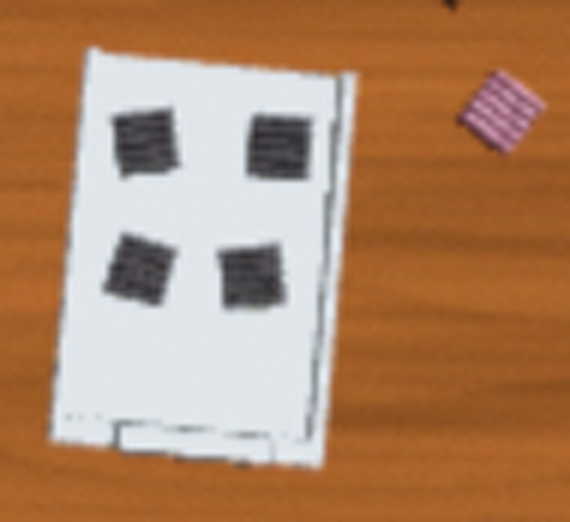

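View pics/cad.png

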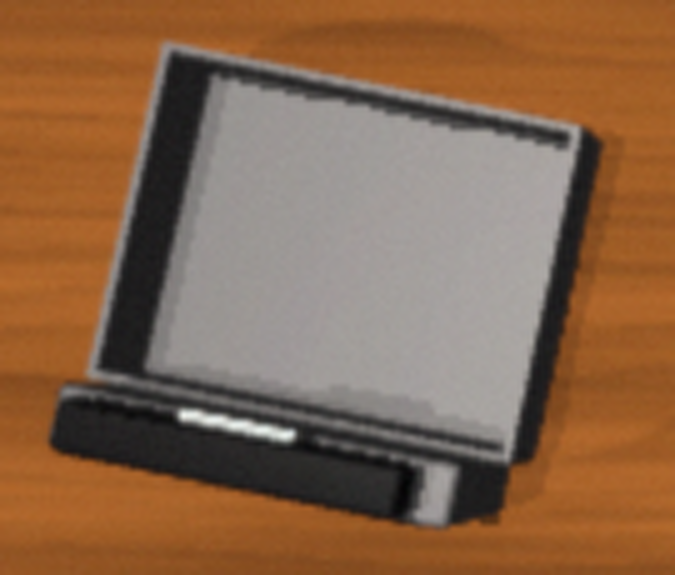

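Crops: tray corners (92,50), (355,73), (323,466), (52,440), tab top centre (195,443), the four sinks inside. Caddy rim corners (165,45), (583,127), (510,462), (95,378); bar top (68,395) to (410,465), catch centred at (238,425).

```bash
python3 - <<'E'
from h import *
np.set_printoptions(precision=1,suppress=True)
T=lambda x,y,z:px2w("top",320+x/6-.5,175+y/6-.5,z)
C=lambda x,y,z:px2w("top",130+x/5-.5,160+y/5-.5,z)
def yaw(a,b): d=b-a; return np.arctan2(d[1],d[0])
a,b,c,d=T(92,50,10),T(355,73,20),T(323,466,20),T(52,440,20)
print("tray",a,b,c,d,"yaw",yaw(c,b),yaw(d,c)+np.pi/2)
print("tab",[T(*q,60) for q in((117,421),(270,437),(273,462),(117,452))],T(195,443,60))
e=[C(*q,70) for q in((165,45),(583,127),(510,462),(95,378))]
print("caddy",e,np.mean(e,0),"yaw",yaw(e[1],e[0])-np.pi/2,yaw(e[3],e[0]),yaw(e[2],e[1]))
g=[C(*q,169) for q in((68,395),(410,465),(400,515),(55,450))]
print("bar",g,np.mean(g,0),"yaw",yaw(g[1],g[0])-np.pi/2,"catch",C(238,425,157+6))
print("spool",px2w("top",288,307,50),"flux",px2w("top",292,113,110),"jar",px2w("top",453,271,60))
E
```

```text
tray [ 641.9 -135.7   10. ] [ 633.2 -242.6   20. ] [ 473.7 -230.9   20. ] [ 482.3 -121.5   20. ] yaw -0.07332007583408529 -0.07835425071360635
tab [array([ 491. , -145.7,   60. ]), array([ 485.8, -205.4,   60. ]), array([ 476.1, -206.6,   60. ]), array([ 479. , -145.9,   60. ])] [ 483.  -176.2   60. ]
caddy [array([661.4, 269.7,  70. ]), array([626.3,  73.5,  70. ]), array([470.3, 102.6,  70. ]), array([505.7, 295.3,  70. ])] [565.9 185.3  70. ] yaw -0.17665078588730143 -0.16317470431361825 -0.18448358290533604
bar [array([498.6, 271.1, 169. ]), array([471.8, 126.8, 169. ]), array([450.9, 130.2, 169. ]), array([475.6, 275.5, 169. ])] [474.2 200.9 169. ] yaw -0.18369783949165397 catch [487.2 201.2 163. ]
spool [344.2 -29.3  50. ] flux [788.4 -32.1 110. ] jar [ 434.4 -412.2   60. ]
```

Tab at (483,-176) with yaw -0.077. Caddy centre (566,185) with yaw -0.177. I'll move above the tab.

```bash
python3 -m jog '[[[0.2,0.28,-0.035],[0,0,0.254],0],[[0.2,0.28,-0.035],[0,0,0.254],0],[[0.2,0.28,-0.035],[0,0,0.254],0],[[0.2,0.28,-0.035],[0,0,0.254],0],[[0.2,0.28,-0.035],[0,0,0.254],0]]' 45 | tail -3
python3 -m jog '[[[0.2,0.28,-0.035],[0,0,0.254],0],[[0.2,0.28,-0.035],[0,0,0.254],0],[[0.2,0.28,-0.035],[0,0,0.254],0],[[0.2,0.28,-0.035],[0,0,0.254],0],[[0.2,0.28,-0.035],[0,0,0.254],0]]' | tail -3
python3 -m jog '[[[0.198,0.282,-0.135],[0,0,0.253],0],[[0.198,0.282,-0.135],[0,0,0.253],0],[[0.198,0.282,-0.135],[0,0,0.253],0],[[0.198,0.282,-0.135],[0,0,0.253],0],[[0.198,0.282,-0.135],[0,0,0.253],0]]' | tail -3
python3 - <<'E'
from cell import arm,eyes
import cv2
s=arm.sense(); print(s["ee_pos"],s["tcp_rot"],s["joint_positions"])
p,d=eyes.read_camera("wrist"); cv2.imwrite("pics/w1.png",p[:,:,::-1]); import numpy as np; np.savez("pics/w1.npz",p=p,d=d)
print(eyes.camera_info("wrist"))
E
```

```text
wrist_force: [-0.0, 0.8, -0.1]
gripper_width: 0.642
finger_force: 0.0
wrist_force: [-0.3, 0.0, 0.3]
gripper_width: 0.496
finger_force: 0.0
wrist_force: [0.2, 0.4, 0.3]
gripper_width: 0.499
finger_force: 0.0
[ 485.67010383 -171.05973543  198.79988492] [-0.00101122  0.73131184  0.68203974  0.00194127] [ 0.47695983  0.72960748 -0.3694187   1.98432049  0.50014652  0.51566822
 -0.31737161]
{'fx': 309.70691628693146, 'fy': 309.70691628693146, 'cx': 323.892230278961, 'cy': 203.49523364060008, 'T_tool_cam': array([[ 1.39021609e-03, -9.49882761e-01, -3.12603276e-01,
         8.21704763e+01],
       [ 9.99998984e-01,  1.22170815e-03,  7.34909670e-04,
         1.93940712e-01],
       [-3.16168056e-04, -3.12603980e-01,  9.49883494e-01,
        -8.21310680e+01],
       [ 0.00000000e+00,  0.00000000e+00,  0.00000000e+00,
         1.00000000e+00]])}
```

View pics/w1.png

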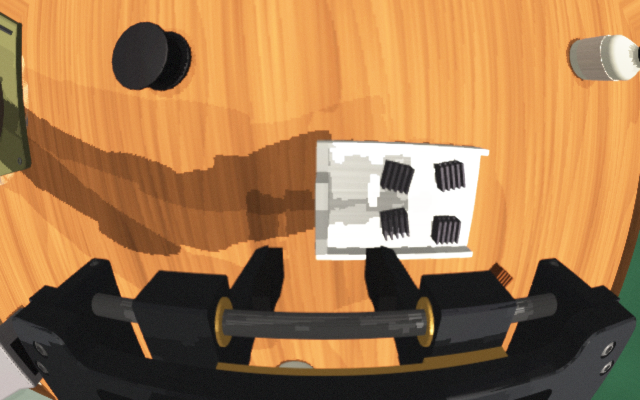

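The wrist view shows the tray at (400,200), with its tab wall along columns 317–330 and the four sinks intact. Next I'll measure the tab with depth.

```bash
cat >> h.py <<'E'
from scipy.spatial.transform import Rotation as Rn
def wcloud(d,pos,q):
    c=eyes.camera_info("wrist"); v,u=np.mgrid[:400,:640]
    a,b=(u-c["cx"])/c["fx"],(v-c["cy"])/c["fy"]; r=np.hypot(a,b); k=np.where(r>1e-6,np.tan(np.minimum(r,1.5))/np.maximum(r,1e-6),1)
    P=np.stack([a*k*d,b*k*d,d],-1); T=c["T_tool_cam"]
    P=P@T[:3,:3].T+T[:3,3]
    return P@Rn.from_quat(np.roll(q,-1)).as_matrix().T+pos
E
python3 - <<'E'
from h import *
import cv2
d=np.load("pics/w1.npz")["d"]
W=wcloud(d,np.array([485.67,-171.06,198.8]),[-0.001,.7313,.682,.0019])
w=W[130:270,300:360]; ok=(w[...,2]>52)&(w[...,2]<66)&(d[130:270,300:360]>0)
q=w[ok]; print(len(q),cv2.minAreaRect(q[:,:2].astype(np.float32)),np.median(q,0))
w=W[135:265,305:500]; q=w[(w[...,2]>1)&(w[...,2]<24)]; print(cv2.minAreaRect(q[:,:2].astype(np.float32)))
from cell import arm; s=arm.sense(); print(s["ee_pos"])
E
```

```text
905 ((483.9727783203125, -173.9675750732422), (60.289817810058594, 9.635407447814941), 85.5074234008789) [ 484.29688983 -171.85058466   60.09481576]
((579.4171142578125, -185.9715576171875), (146.0706329345703, 224.18861389160156), 85.04783630371094)
[ 486.7164981  -169.1068912   198.41768825]
```

```bash
python3 -m jog '[[[0,0,0],[0,0,0],0],[[0,0,0],[0,0,0],0],[[0,0,0],[0,0,0],0]]'
```

```text
t: 1.65
ee_pos: [482.1, -178.2, 200.4]
tcp_rot: [0.0, 0.735, 0.678, -0.001]
wrist_force: [-0.5, -0.7, 1.1]
gripper_width: 0.5
finger_force: 0.0
```

```bash
python3 -m jog '[[[0.002,0.002,-0.05],[0,0,0],0],[[0.002,0.002,-0.1],[0,0,0],0],[[0.002,0.002,-0.15],[0,0,0],0],[[0.002,0.002,-0.19],[0,0,0],0],[[0.002,0.002,-0.216],[0,0,0],0]]'
python3 -m jog '[[[0,0,0],[0,0,0],0],[[0,0,0],[0,0,0],-0.4],[[0,0,0],[0,0,0],-1],[[0,0,0],[0,0,0],-1],[[0,0,0],[0,0,0],-1]]'
python3 -m jog '[[[0,0,0],[0,0,0],-1],[[0,0,0],[0,0,0],-1],[[0,0,0],[0,0,0],-1],[[0,0,0],[0,0,0],-1],[[0,0,0],[0,0,0],-1]]'
```

```text
t: 2.07
ee_pos: [482.7, -177.2, 91.0]
tcp_rot: [-0.0, 0.735, 0.678, -0.001]
wrist_force: [0.1, -0.2, 0.0]
gripper_width: 0.502
finger_force: 0.0
t: 2.48
ee_pos: [484.4, -175.8, 93.3]
tcp_rot: [0.001, 0.734, 0.679, 0.001]
wrist_force: [-0.2, 0.1, 0.5]
gripper_width: 0.215
finger_force: 0.0
t: 2.9
ee_pos: [484.1, -175.6, 92.9]
tcp_rot: [0.0, 0.734, 0.679, -0.0]
wrist_force: [-0.8, 0.5, 5.6]
gripper_width: 0.11
finger_force: 45.0
```

```bash
python3 -m jog '[[[0,0,0.01],[0,0,0],-1],[[0,0,0.03],[0,0,0],-1],[[0,0,0.06],[0,0,0],-1],[[0,0,0.09],[0,0,0],-1],[[0,0,0.12],[0,0,0],-1]]'
python3 -m jog '[[[0,0,0.03],[0,0,0],-1],[[0,0,0.06],[0,0,0],-1],[[0,0,0.09],[0,0,0],-1],[[0,0,0.11],[0,0,0],-1],[[0,0,0.12],[0,0,0],-1]]'
python3 -m jog '[[[0,0.01,0],[0,0,0.015],-1],[[0.01,0.03,0],[0,0,0.04],-1],[[0.02,0.05,0],[0,0,0.08],-1],[[0.03,0.08,0],[0,0,0.13],-1],[[0.04,0.11,0],[0,0,0.18],-1]]'
python3 - <<'E'
from cell import arm,eyes
import cv2
s=arm.sense(); print(s["joint_positions"])
p,d=eyes.read_camera("wrist"); cv2.imwrite("pics/w2.png",p[:,:,::-1])
E
```

```text
t: 3.32
ee_pos: [483.5, -175.2, 153.2]
tcp_rot: [-0.0, 0.734, 0.68, -0.0]
wrist_force: [0.2, 0.4, -2.4]
gripper_width: 0.107
finger_force: 45.0
t: 3.73
ee_pos: [484.1, -175.4, 213.8]
tcp_rot: [0.001, 0.734, 0.679, 0.0]
wrist_force: [0.6, -0.2, -3.7]
gripper_width: 0.11
finger_force: 45.0
t: 4.15
ee_pos: [504.0, -118.7, 211.3]
tcp_rot: [-0.001, 0.628, 0.778, -0.0]
wrist_force: [-0.0, 0.4, -2.6]
gripper_width: 0.11
finger_force: 45.0
[ 0.42118105  0.72328545 -0.45805872  1.96346732  0.55896874  0.5832602
 -0.20203694]
```

View pics/w2.png

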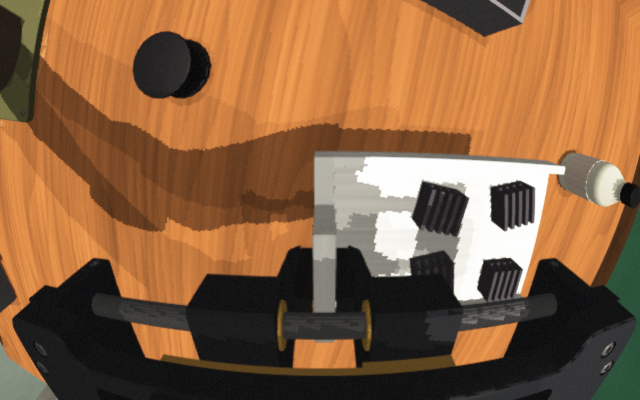

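The wrist view shows the tab clamped at (325,290) and all four sinks on the level tray; the caddy edge is at (480,20). I'll swing round to the caddy's -y side.

```bash
python3 -m jog '[[[0.005,0.02,0],[0,0,0.05],-1],[[0.01,0.04,0],[0,0,0.1],-1],[[0.015,0.055,0],[0,0,0.15],-1],[[0.02,0.07,0],[0,0,0.2],-1],[[0.024,0.085,0],[0,0,0.25],-1]]'
python3 -m jog '[[[0.005,0.015,0],[0,0,0.05],-1],[[0.01,0.03,0],[0,0,0.1],-1],[[0.015,0.045,0],[0,0,0.15],-1],[[0.02,0.06,0],[0,0,0.2],-1],[[0.022,0.075,0],[0,0,0.25],-1]]'
python3 -m jog '[[[0.005,0.015,0],[0,0,0.05],-1],[[0.009,0.028,0],[0,0,0.1],-1],[[0.013,0.04,0],[0,0,0.15],-1],[[0.016,0.05,0],[0,0,0.2],-1],[[0.017,0.056,0],[0,0,0.24],-1]]'
python3 -m jog '[[[0,0,0],[0,0,0.01],-1],[[0,0,0],[0,0,0.017],-1],[[0,0,0],[0,0,0.017],-1]]'
python3 - <<'E'
from cell import arm,eyes
import cv2,numpy as np
s=arm.sense(); print(s["joint_positions"])
a,d=eyes.read_camera("scene"); b,_=eyes.read_camera("wrist")
cv2.imwrite("pics/p3.png",np.vstack([cv2.resize(a[50:330,180:500],(640,560)[:2])[:300],b[100:400]])[:,:,::-1])
E
```

```text
t: 4.62
ee_pos: [515.9, -76.3, 211.4]
tcp_rot: [-0.001, 0.464, 0.886, 0.0]
wrist_force: [0.3, 0.9, -2.2]
gripper_width: 0.11
finger_force: 45.0
t: 5.03
ee_pos: [527.0, -39.0, 211.4]
tcp_rot: [-0.001, 0.283, 0.959, 0.0]
wrist_force: [-0.3, 0.4, -2.3]
gripper_width: 0.109
finger_force: 45.0
t: 5.45
ee_pos: [535.4, -10.6, 211.4]
tcp_rot: [-0.001, 0.098, 0.995, 0.001]
wrist_force: [-0.1, 0.1, -3.8]
gripper_width: 0.107
finger_force: 45.0
t: 5.7
ee_pos: [535.2, -12.3, 211.7]
tcp_rot: [-0.001, 0.088, 0.996, -0.0]
wrist_force: [-0.5, -0.3, -3.3]
gripper_width: 0.11
finger_force: 45.0
[ 0.38187467  0.8113598  -0.76809932  1.90347646  0.80812581  0.7708938
  0.54545058]
```

View pics/p3.png

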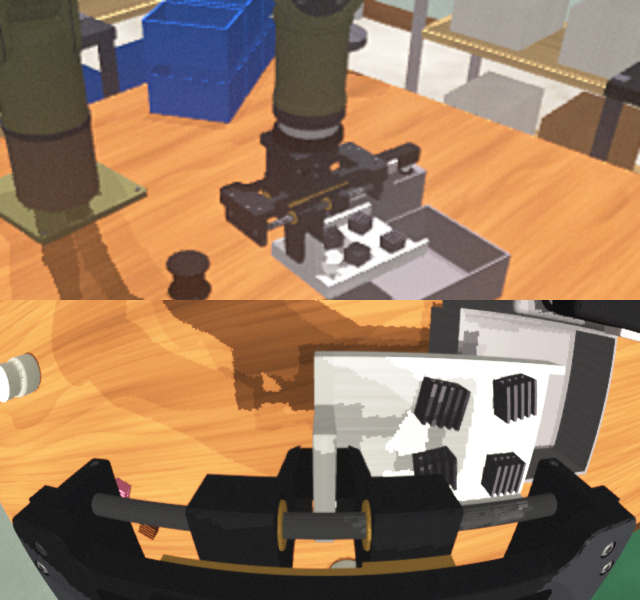

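Aligned: the lip is over the box beside the near wall and the bar is clear. Now tipping gradually.

```bash
python3 -m jog '[[[0.002,0.011,0.008],[-0.038,0.007,0],-1],[[0.004,0.023,0.017],[-0.076,0.014,0],-1],[[0.006,0.035,0.026],[-0.115,0.020,0],-1],[[0.008,0.046,0.034],[-0.153,0.027,0],-1],[[0.010,0.058,0.042],[-0.191,0.034,0],-1]]'
python3 -m jog '[[[0.002,0.010,0.008],[-0.034,0.006,0],-1],[[0.004,0.020,0.015],[-0.068,0.012,0],-1],[[0.005,0.030,0.022],[-0.102,0.018,0],-1],[[0.008,0.041,0.03],[-0.137,0.024,0],-1],[[0.008,0.041,0.03],[-0.137,0.024,0],-1]]'
python3 -m jog '[[[0,0,0],[0,0,0],-1],[[0,0,0],[0,0,0],-1],[[0,0,0],[0,0,0],-1],[[0,0,0],[0,0,0],-1],[[0,0,0],[0,0,0],-1]]'
python3 -m jog '[[[0.002,0.010,0.008],[-0.034,0.006,0],-1],[[0.004,0.020,0.015],[-0.068,0.012,0],-1],[[0.005,0.030,0.022],[-0.102,0.018,0],-1],[[0.007,0.039,0.028],[-0.131,0.024,0],-1],[[0.007,0.039,0.028],[-0.131,0.024,0],-1]]'
python3 -m jog '[[[0,0,0],[0,0,0],-1],[[0,0,0],[0,0,0],-1],[[0,0,0],[0,0,0],-1],[[0,0,0],[0,0,0],-1],[[0,0,0],[0,0,0],-1]]'
python3 - <<'E'
from cell import arm,eyes
import cv2,numpy as np
s=arm.sense(); print(s["joint_positions"])
a,d=eyes.read_camera("scene"); b,_=eyes.read_camera("wrist")
cv2.imwrite("pics/p4.png",np.vstack([cv2.resize(a[50:330,180:500],(640,560)[:2])[120:420],b[100:400]])[:,:,::-1])
E
```

```text
t: 6.22
ee_pos: [540.7, 17.1, 233.8]
tcp_rot: [-0.013, 0.087, 0.984, -0.152]
wrist_force: [1.0, 0.2, -3.8]
gripper_width: 0.107
finger_force: 45.0
t: 6.63
ee_pos: [544.9, 41.2, 248.1]
tcp_rot: [-0.022, 0.083, 0.963, -0.256]
wrist_force: [-0.1, 1.5, -2.1]
gripper_width: 0.106
finger_force: 45.0
t: 7.05
ee_pos: [544.5, 36.3, 248.4]
tcp_rot: [-0.023, 0.085, 0.962, -0.258]
wrist_force: [0.1, 0.5, -2.9]
gripper_width: 0.107
finger_force: 45.0
t: 7.47
ee_pos: [548.2, 59.2, 261.7]
tcp_rot: [-0.031, 0.08, 0.931, -0.356]
wrist_force: [0.2, 1.4, -2.3]
gripper_width: 0.111
finger_force: 45.0
t: 7.88
ee_pos: [548.0, 55.9, 262.4]
tcp_rot: [-0.032, 0.082, 0.93, -0.357]
wrist_force: [0.2, -0.1, -1.3]
gripper_width: 0.11
finger_force: 45.0
[-0.17840966  0.85973593 -0.49953633  1.65557626  0.85156663  1.45359111
  0.31688381]
```

View pics/p4.png

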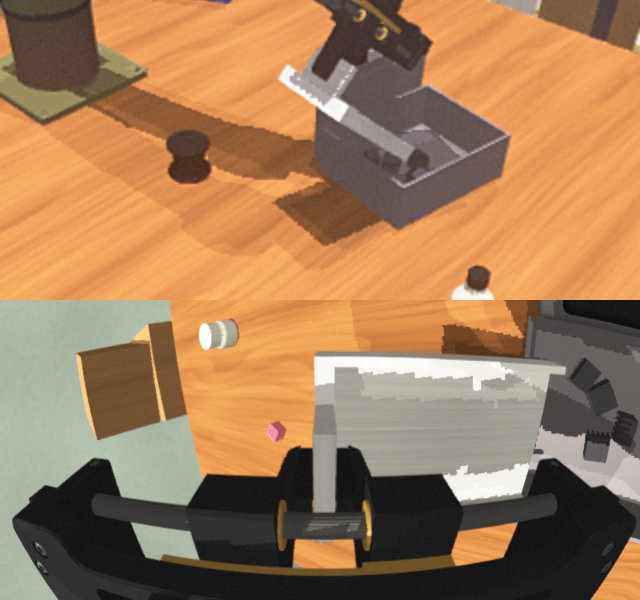

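All four sinks are in the box, at wrist-view (585,375), (600,397), (625,428), (597,445), and the tray is empty. Next: level it, retreat to -y and set it down.

```bash
python3 -m jog '[[[-0.003,-0.015,-0.011],[0.05,-0.009,0],-1],[[-0.006,-0.03,-0.022],[0.1,-0.018,0],-1],[[-0.008,-0.045,-0.033],[0.15,-0.027,0],-1],[[-0.011,-0.06,-0.044],[0.2,-0.036,0],-1],[[-0.013,-0.07,-0.05],[0.23,-0.041,0],-1]]' | head -3
python3 -m jog '[[[-0.003,-0.015,-0.011],[0.05,-0.009,0],-1],[[-0.006,-0.03,-0.022],[0.1,-0.018,0],-1],[[-0.008,-0.045,-0.033],[0.15,-0.027,0],-1],[[-0.011,-0.06,-0.044],[0.2,-0.036,0],-1],[[-0.012,-0.068,-0.05],[0.229,-0.041,0],-1]]' | head -3
python3 -m jog '[[[0,-0.05,0],[0,0,0],-1],[[0,-0.11,0],[0,0,0],-1],[[0.005,-0.18,0],[0,0,0],-1],[[0.01,-0.25,0],[0,0,0],-1],[[0.01,-0.31,0],[0,0,0],-1]]'  | head -3
python3 -m jog '[[[0,-0.05,0],[0,0,0],-1],[[0,-0.075,0],[0,0,0],-1],[[0,-0.08,-0.02],[0,0,0],-1],[[0,-0.08,-0.06],[0,0,0],-1],[[0,-0.08,-0.11],[0,0,0],-1]]' | head -5
python3 -m jog '[[[0,0,-0.04],[0,0,0],-1],[[0,0,-0.075],[0,0,0],-1],[[0,0,-0.1],[0,0,0],-1],[[0,0,-0.115],[0,0,0],-1],[[0,0,-0.122],[0,0,0],-1]]'
python3 -m jog '[[[0,0,-0.004],[0,0,0],-1],[[0,0,-0.008],[0,0,0],-1],[[0,0,-0.008],[0,0,0],-1]]'
```

```text
t: 8.4
ee_pos: [541.1, 19.4, 237.3]
tcp_rot: [-0.016, 0.087, 0.98, -0.18]
t: 8.82
ee_pos: [534.6, -15.7, 211.7]
tcp_rot: [-0.0, 0.089, 0.996, -0.0]
t: 9.23
ee_pos: [540.1, -170.8, 212.1]
tcp_rot: [-0.0, 0.088, 0.996, -0.001]
t: 9.65
ee_pos: [541.2, -207.0, 157.4]
tcp_rot: [0.001, 0.088, 0.996, 0.0]
wrist_force: [0.8, 0.0, -1.4]
gripper_width: 0.108
t: 10.07
ee_pos: [540.1, -206.5, 95.1]
tcp_rot: [-0.001, 0.087, 0.996, 0.0]
wrist_force: [-0.5, -1.1, -1.5]
gripper_width: 0.111
finger_force: 45.0
t: 10.32
ee_pos: [541.1, -207.1, 93.1]
tcp_rot: [0.001, 0.087, 0.996, 0.0]
wrist_force: [0.3, 0.4, -1.5]
gripper_width: 0.108
finger_force: 45.0
```

```bash
python3 -m jog '[[[0,0,-0.002],[0,0,0],-1],[[0,0,-0.003],[0,0,0],-1],[[0,0,-0.003],[0,0,0],-1]]'
python3 -m jog '[[[0,0,0],[0,0,0],-0.6],[[0,0,0],[0,0,0],-0.2],[[0,0,0],[0,0,0],0],[[0,0,0],[0,0,0],0],[[0,0,0],[0,0,0],0]]'
python3 -m jog '[[[0,0,0.02],[0,0,0],0],[[0,0,0.06],[0,0,0],0],[[0,0,0.12],[0,0,0],0],[[0,0,0.2],[0,0,0],0],[[0,0,0.28],[0,0,0],0]]'
python3 -m jog '[[[0,0,0.07],[0,0,0],0],[[0,0,0.11],[0,0,0],0],[[0,0,0.12],[0,0,0],0]]'
python3 - <<'E'
from cell import arm,eyes
import cv2,numpy as np
s=arm.sense(); print(s["joint_positions"],s["ee_pos"])
a,d=eyes.read_camera("scene"); b,_=eyes.read_camera("wrist")
cv2.imwrite("pics/p5.png",np.vstack([cv2.resize(a[50:330,180:500],(640,560)[:2])[120:420],b[100:400]])[:,:,::-1])
E
```

```text
t: 10.57
ee_pos: [541.1, -207.2, 92.9]
tcp_rot: [0.001, 0.088, 0.996, -0.0]
wrist_force: [-4.4, 0.0, 10.6]
gripper_width: 0.114
finger_force: 45.0
t: 10.98
ee_pos: [540.6, -207.4, 90.7]
tcp_rot: [0.0, 0.088, 0.996, 0.0]
wrist_force: [0.1, -0.1, 0.7]
gripper_width: 0.464
finger_force: 0.0
t: 11.4
ee_pos: [539.8, -206.9, 232.3]
tcp_rot: [-0.001, 0.087, 0.996, 0.0]
wrist_force: [1.3, -1.5, 1.4]
gripper_width: 0.499
finger_force: 0.0
t: 11.65
ee_pos: [542.2, -206.8, 295.5]
tcp_rot: [0.004, 0.087, 0.996, -0.0]
wrist_force: [1.1, 0.5, -0.3]
gripper_width: 0.499
finger_force: 0.0
[ 0.76705899  0.76114967 -0.87496476  1.69864621  0.67912591  1.00466669
  1.04458773] [ 542.2006773  -206.82672117  295.49606089]
```

View pics/p5.png

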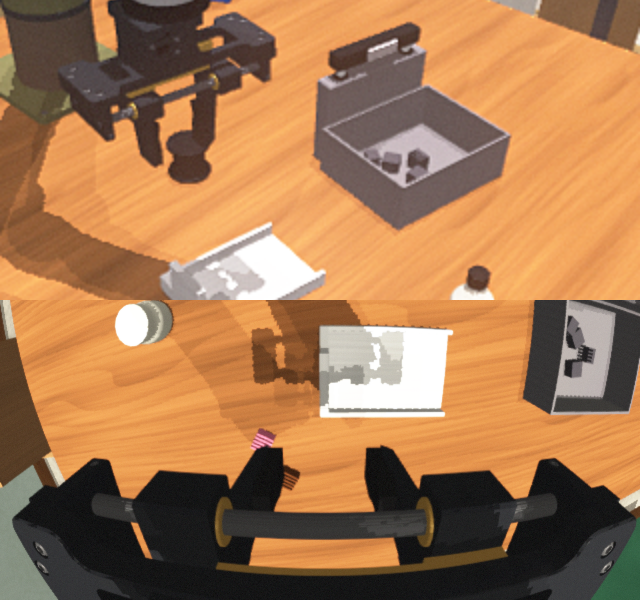

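Tray is flat at wrist-view (385,370), sinks are in the caddy. Now above the grip bar.

```bash
python3 -m jog '[[[-0.045,0.272,-0.01],[0,0,-0.333],0.4],[[-0.045,0.272,-0.01],[0,0,-0.333],0.4],[[-0.045,0.272,-0.01],[0,0,-0.333],0.4],[[-0.045,0.272,-0.01],[0,0,-0.333],0.4],[[-0.045,0.272,-0.01],[0,0,-0.333],0.4]]' | head -3
python3 -m jog '[[[-0.045,0.272,-0.01],[0,0,-0.333],0.4],[[-0.045,0.272,-0.01],[0,0,-0.333],0.4],[[-0.045,0.272,-0.01],[0,0,-0.333],0.4],[[-0.045,0.272,-0.01],[0,0,-0.333],0.4],[[-0.045,0.272,-0.01],[0,0,-0.333],0.4]]' | head -3
python3 -m jog '[[[-0.046,0.272,-0.01],[0,0,-0.333],0.4],[[-0.046,0.272,-0.01],[0,0,-0.333],0.4],[[-0.046,0.272,-0.01],[0,0,-0.333],0.4],[[-0.046,0.272,-0.01],[0,0,-0.333],0.4],[[-0.046,0.272,-0.01],[0,0,-0.333],0.4]]' | head -3
python3 -m jog '[[[0,0,0],[0,0,0],0.4],[[0,0,0],[0,0,0],0.4],[[0,0,0],[0,0,0],0.4]]'
python3 - <<'E'
from h import *
from cell import arm
import cv2
s=arm.sense(); print(s["joint_positions"],s["ee_pos"],s["tcp_rot"])
p,d=eyes.read_camera("wrist"); cv2.imwrite("pics/w6.png",p[:,:,::-1])
W=wcloud(d,s["ee_pos"],s["tcp_rot"]); ok=(d>0)&(W[...,2]>158)&(W[...,2]<178)&(abs(W[...,0]-473)<70)&(abs(W[...,1]-201)<110)
q=W[ok]; print(len(q),cv2.minAreaRect(q[:,:2].astype(np.float32)),np.median(q,0))
E
```

```text
t: 12.17
ee_pos: [516.2, -65.7, 284.6]
tcp_rot: [-0.002, 0.34, 0.94, 0.001]
t: 12.58
ee_pos: [493.7, 69.5, 279.6]
tcp_rot: [-0.002, 0.572, 0.82, -0.0]
t: 13.0
ee_pos: [471.2, 204.1, 274.5]
tcp_rot: [-0.001, 0.765, 0.644, -0.001]
t: 13.25
ee_pos: [472.9, 197.9, 275.0]
tcp_rot: [0.001, 0.766, 0.642, -0.001]
wrist_force: [-0.0, 0.6, -0.1]
gripper_width: 0.702
finger_force: 0.0
[-0.25495708  0.60094271 -0.36992889  1.92436893  0.33412774  0.67846925
 -1.00445592] [472.93768723 197.91287821 275.04285079] [ 5.53218485e-04  7.66354972e-01  6.42415942e-01 -1.22816612e-03]
7929 ((476.9031982421875, 205.716796875), (149.48419189453125, 29.261329650878906), 79.5066146850586) [477.2148395  216.95359473 168.81605633]
```

View pics/w6.png

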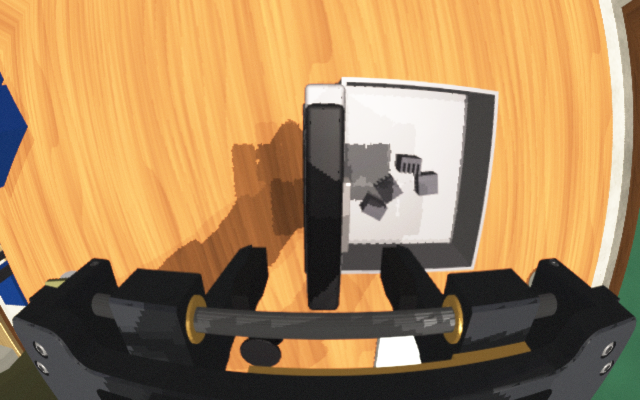

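The wrist view shows the bar at columns 307–345, catch edge near (347,215), and the four sinks at the bottom of the box. Bar centre is about (474.5,205); I'll descend and squeeze.

```bash
python3 -m jog '[[[0.003,0.008,-0.04],[0,0,0],0.4],[[0.003,0.008,-0.08],[0,0,0],0.4],[[0.003,0.008,-0.115],[0,0,0],0.4],[[0.003,0.008,-0.135],[0,0,0],0.4],[[0.003,0.008,-0.143],[0,0,0],0.4]]' 30
python3 -m jog '[[[0,0,0],[0,0,0],0.4],[[0,0,0],[0,0,0],0.2],[[0,0,0],[0,0,0],0],[[0,0,0],[0,0,0],-0.2],[[0,0,0],[0,0,0],-1]]'
python3 -m jog '[[[0,0,0],[0,0,0],-1],[[0,0,0],[0,0,0],-1],[[0,0,0],[0,0,0],-1],[[0,0,0],[0,0,0],-1],[[0,0,0],[0,0,0],-1]]'
```

```text
t: 13.72
ee_pos: [473.7, 203.2, 202.8]
tcp_rot: [-0.0, 0.766, 0.643, -0.001]
wrist_force: [-0.2, 0.1, 0.4]
gripper_width: 0.702
finger_force: 0.0
t: 14.13
ee_pos: [474.3, 204.8, 204.9]
tcp_rot: [0.0, 0.766, 0.643, 0.001]
wrist_force: [0.4, 0.3, -0.1]
gripper_width: 0.42
finger_force: 0.0
t: 14.55
ee_pos: [474.3, 204.8, 204.7]
tcp_rot: [0.0, 0.766, 0.643, 0.0]
wrist_force: [0.8, -0.1, 5.8]
gripper_width: 0.279
finger_force: 30.0
```

Width is 24.6 mm, so the catch is in. Pull up 90 mm.

```bash
python3 -m jog '[[[0,0,0],[0,0,0],-1],[[0,0,0.005],[0,0,0],-1],[[0,0,0.015],[0,0,0],-1],[[0,0,0.03],[0,0,0],-1],[[0,0,0.045],[0,0,0],-1]]'
python3 -m jog '[[[0,0,0.015],[0,0,0],-1],[[0,0,0.03],[0,0,0],-1],[[0,0,0.045],[0,0,0],-1],[[0,0,0.06],[0,0,0],-1],[[0,0,0.075],[0,0,0],-1]]'
python3 -m jog '[[[0,0,0.015],[0,0,0],-1],[[0,0,0.03],[0,0,0],-1],[[0,0,0.045],[0,0,0],-1],[[0,0,0.055],[0,0,0],-1],[[0,0,0.06],[0,0,0],-1]]'
python3 -m jog '[[[0,0,0],[0,0,0],-1],[[0,0,0],[0,0,0],-1],[[0,0,0],[0,0,0],-1],[[0,0,0],[0,0,0],-1],[[0,0,0],[0,0,0],-1]]'
python3 - <<'E'
from h import *
from cell import arm
import cv2
s=arm.sense(); print(s["ee_pos"])
p,d=eyes.read_camera("wrist"); W=wcloud(d,s["ee_pos"],s["tcp_rot"])
ok=(d>0)&(W[...,2]>225)&(W[...,2]<285)&(abs(W[...,0]-478)<45)&(W[...,1]>225)&(W[...,1]<275); print("w",ok.sum(),np.percentile(W[ok][:,2],[50,90]))
p,d=eyes.read_camera("top"); W=cloud("top",d); ok=(W[...,2]>225)&(W[...,2]<290)&(abs(W[...,0]-483)<30)&(W[...,1]>240)&(W[...,1]<275); print("t",ok.sum(),np.percentile(W[ok][:,2],[50,90]) if ok.any() else 0)
p,d=eyes.read_camera("scene"); W=cloud("scene",d); ok=(W[...,2]>225)&(W[...,2]<290)&(abs(W[...,0]-483)<40)&(W[...,1]>245)&(W[...,1]<285); print("s",ok.sum(),np.percentile(W[ok][:,2],[50,90]) if ok.any() else 0)
cv2.imwrite("pics/p7.png",cv2.resize(p[50:330,180:500],(640,560))[:,:,::-1])
E
```

```text
t: 14.97
ee_pos: [474.3, 204.8, 227.3]
tcp_rot: [0.0, 0.766, 0.643, 0.0]
wrist_force: [3.4, 0.8, -2.3]
gripper_width: 0.28
finger_force: 30.0
t: 15.38
ee_pos: [474.3, 204.9, 265.2]
tcp_rot: [0.0, 0.766, 0.643, 0.001]
wrist_force: [4.0, 0.9, -2.8]
gripper_width: 0.274
finger_force: 30.0
t: 15.8
ee_pos: [474.3, 204.8, 295.1]
tcp_rot: [0.0, 0.766, 0.643, 0.001]
wrist_force: [4.3, 1.5, -1.6]
gripper_width: 0.276
finger_force: 30.0
t: 16.22
ee_pos: [474.3, 204.8, 294.0]
tcp_rot: [0.0, 0.766, 0.643, 0.0]
wrist_force: [4.2, 2.0, -2.1]
gripper_width: 0.278
finger_force: 30.0
[474.28429073 204.83545971 293.98581985]
w 7036 [258.14674178 258.98407572]
t 0 0
s 39 [239.83827902 255.74621148]
```

View pics/p7.png

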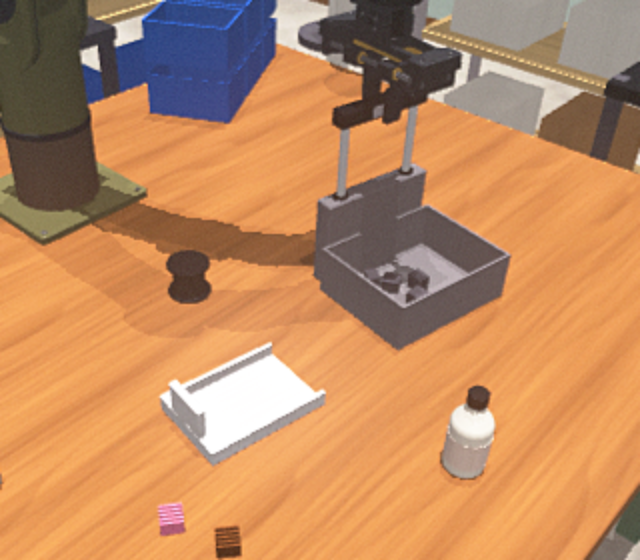

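The bar top is at about 258.5 mm, so the handle is extended about 89.5 mm. The tray lies flat at (243,403), the sinks are in the caddy around (400,278), and the gripper holds the bar with 30 N. Handing in.

```bash
python3 -m jog '[[[0,0,0],[0,0,0],-1],[[0,0,0],[0,0,0],-1],[[0,0,0],[0,0,0],-1]]' | head -2; python3 -c "
from cell import arm
print(arm.hand_in())"
```

```text
t: 16.62
ee_pos: [474.3, 204.8, 294.0]
the job is handed in; nothing more can be done
None
```

The job is handed in at 16.6 s, with no verdict returned: all four heatsinks are in the caddy, the empty tray is flat on the bench, and the gripper still holds the handle about 89 mm up with the catch squeezed at 30 N.

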